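# Index the collet vice one hole and load a bar

## Task

Set up the swivelling collet vice for the next cut: pull its spring plunger up, swing the vice one hole anticlockwise (seen from above) and let the plunger snap fully into that hole. Then take the slim square bar from the bench, feed it end first into the open collet until it meets the depth stop, let it go there and swing the collet lever all the way over to close the jaws on it. Leave everything else on the bench where it is.

Things in the scene. Friction and masses are not known exactly. Their poses are not given: they have to be found in the camera images.
- hole_now (a point): The steel-bushed hole that the plunger pin sits in at the start, at its mouth (28 mm above the bench). The holes are black, 15 mm wide, in light steel bushings, 30 degrees apart on a circle of radius 125 mm in the top of a round white laminate base 300 mm across and 28 mm thick, fixed to the bench.
- hole_next (a point): The next hole anticlockwise (30 degrees), at its mouth: where the pin must end.
- swivel (a joint): Turn of the whole vice (grey block, index arm, plunger, jaws and lever together) about the vertical axis at the centre of the round base, in rad, anticlockwise positive seen from above; 0 at hole_now, 0.524 at hole_next, range -0.75 to 1.25. It turns only while the plunger pin is clear of the holes; about 2 N of friction at the knob.
- plunger (a joint): Lift of the spring plunger, in m: 0 fully down in a hole, about 0.014 when its pin rides on the plate between holes, 0.022 at its upper limit. The spring pushes it down with 5 N at 0 and 10 N at the limit. The pin is 12 mm across with a round end and drops in by itself when within about 2 mm of a hole.
- knob (a point): Point on the axis of the plunger's black round knob, 20 mm above the knob's underside. The knob is 40 mm tall, 30 mm across below and 36 mm in its top 10 mm, and stands upright 125 mm from the swivel axis at the outer end of the flat steel index arm, opposite the collet mouth. Seated, its underside is 54 mm above the bench and 8 mm above the arm, so this point is at 74 mm.
- mouth (a point): Centre of the open mouth of the collet, on its face 50 mm from the swivel axis, 85 mm above the bench. Its x axis points horizontally out of the mouth (a bar is fed in along minus x), z up. The bore is 30 mm high (floor 70 mm above the bench) and 32 mm wide between the open steel jaws; the depth stop is 70 mm inside. The grey block around it is 85 mm long, 80 mm wide, and its top is 122 mm above the bench; a rest 20 mm wide continues the floor 35 mm out of the mouth.
- stop (a point): Point on the face of the depth stop inside the collet, in the middle of the bore floor; axes as mouth. A fully fed bar has its centre 80 mm along +x from here.
- lever (a joint): Turn of the collet lever on top of the vice in rad: 0 to 0.12 at the start (open), 1.05 all the way over (jaws closed). It swings clockwise seen from above about the same vertical axis as the swivel, is stiff (about 3 N at its handle) and stays where it is left. It draws both jaws together evenly, about 4 mm each.
- lever_grip (a point): Middle of the black upright round handle of the collet lever, 22 mm across, 38 mm tall, 78 mm from the swivel axis; this point is 158 mm above the bench, 22 mm above the lever's flat bar. When open the handle is beside the vice (110 degrees anticlockwise from the direction of the mouth), closed it is 50 degrees from it.
- slim_bar: The slim dark wooden square bar to load, 160 x 24 x 24 mm, lying flat on the bench; origin at the centre of its underside, x along its length. Both ends are alike.
- stout_bar: A stouter bar of the same wood, 160 x 38 x 38 mm, not to be used; origin at the centre of its underside, x along its length. The two bars may lie either way round.
- sanding_block: Grey sanding block, 70 x 120 x 31 mm, bystander; origin under its centre.
- inlay_box: Dark wooden box with inlay, 100 x 100 x 85 mm, bystander; origin under its centre.
- mallet: Wooden mallet lying down, about 280 mm long, 55 mm high, bystander; origin under the middle of its handle.
- glue: Glue bottle, 60 mm across, 130 mm tall, bystander; origin under its centre.
- tape_roll: Green roll of tape lying flat, 100 mm across, 25 mm high, bystander; origin under its centre.
- brush: Brush lying down, about 200 mm long, bystander.
There are look-alikes about, which are no part of the job. Leave any grey or pink look-alike of the slim_bar alone.

How it is judged (in metres and radians):
On the way, in this order (a step that is already met when the one before it is completed fails the run):
1. the plunger is pulled clear of its hole and the vice is swung anticlockwise (value of joint plunger above 0.011 m and value of joint swivel above 0.1 rad), for 0.1 s.
2. the plunger has snapped fully into the next hole anticlockwise (value of joint swivel between 0.48 and 0.567 rad and value of joint plunger below 0.004 m), for 0.3 s.
3. with the collet lever still open, the slim bar is in the collet against the depth stop and let go (all of step 2 and x of slim_bar in the frame of stop between 0.076 and 0.084 m and y of slim_bar in the frame of stop between -0.008 and 0.008 m and z of slim_bar in the frame of stop between -0.006 and 0.01 m and angle between the x axis of slim_bar and the x axis of stop, either way round below 0.12 rad and value of joint lever below 0.4 rad and contact force between slim_bar and the fingers below 0.1 N), for 0.2 s.
4. the collet lever is swung all the way over (all of step 2 and x of slim_bar in the frame of stop between 0.076 and 0.084 m and y of slim_bar in the frame of stop between -0.008 and 0.008 m and z of slim_bar in the frame of stop between -0.006 and 0.01 m and angle between the x axis of slim_bar and the x axis of stop, either way round below 0.12 rad and value of joint lever above 0.95 rad), for 0.2 s.
At the end, for the whole second after the job is handed in: Vice locked one hole anticlockwise (swivel 0.48 to 0.567 rad), plunger within 4 mm of fully down; slim bar at rest in the collet, its end within 4 mm of the depth stop, straight within 0.12 rad, centred within 8 mm; lever at 0.95 rad or more; no other bench thing moved over 40 mm (all of step 4 and linear speed of slim_bar below 0.02 m/s); the robot touches nothing.
It fails at once if another thing on the bench was moved by more than 40 mm (distance of any of stout_bar, sanding_block, inlay_box, mallet, glue, tape_roll, brush from where it was at the start of the episode above 0.04 m).
It also fails if it takes over 72 s, if anything falls off the work surface, if the arm or the gripper's body presses on something with over 40 N, if the wrist force passes 120 N, or if a joint passes its speed limit or range.

## Robot

A 6-joint arm with a two-finger parallel gripper is mounted at the origin on the work surface. World frame = base frame: x ahead of the robot, y to its left, z up, the work surface at z = 0. Lengths are in m, angles in degrees, forces in N, time in s.
With the tool pointing down it reaches from about 0.4 to 0.825 m from the base axis. Payload 7 kg.
Tool frame: the origin (TCP) lies between the finger pads; the fingertips stand ctrl.tip_extent ahead of it and the grasp point (between the pads) lies 2 mm behind it (ctrl.tip_extent is the distance from the TCP to the fingertips, in m); z points along the fingers, y is the direction in which the jaws open and shut (so a half turn about z gives the same grasp; the last joint's range is limited). The gripper opens to 88 mm and grips with 3 to 60 N. Pads are 19 mm wide; open, the fingers measure 130 mm over their backs; the gripper's body (78 mm by 193 mm) begins 47 mm behind the grasp point.
Start: joints at [16.507, 20.546, 0.682, 0, -70.136, -16.507], TCP at [0.675, -0, 0.244] pointing down, gripper open.
Joint ranges: [-176.03, 176.03], [-82.01, 121.73], [-58.28, 71.71], [-173.87, 95.51], [-174.79, -0.11], [-173.66, 173.66]. Speed limits (degrees/s): [136.94, 136.94, 172.46, 180, 180, 180].

## Interface

Orientations are given as [roll, pitch, yaw] about the fixed x, y, z axes, in that order (R = Rz(yaw) Ry(pitch) Rx(roll)).
In Python, from plant import ctrl gives the robot as it stands.
- The arm moves only by the shell command python3 -m handwheel 'ROWS' [OPENING]. ROWS is JSON, a list of rows, each a list of 6 numbers: the shift along the tool's x, y, z in m, then the turn, a rotation vector about the tool's x, y, z in rad. In form: [[dx, dy, dz, ax, ay, az], ...]. A call has 1 to 8 rows; each row is the pose to reach, as a shift and turn from the pose commanded when the call began, along the tool's axes at that moment; what a row does not reach only later rows make up. A row lasts 1/8 s, in which the tool goes at most 62.5 mm and 10.7 degrees, less where a joint would pass 70% of its speed; a pose out of reach is approached as far as the arm can. A call with a gripper value outside its range is refused whole. OPENING is the closure, from -1 (fully open) to 1 (shut), so that 0 is half open, set as the call begins (- or left out, the last holds). The fingers move at their own pace and stop on an object; the grip force is fixed at half the most. Time passes only in rows, so rows that repeat a pose let the fingers close. It gives the time, the measured TCP pose, the force and the opening at its end, in the units of the state.
- ctrl.get_obs(): the state, without advancing time (a new reading comes with each control period).
- ctrl.snapshot(name): name is "scene" or "side" or "wrist"; returns a dict with "img" (420x560x3 uint8, blue, green, red), "fx", "fy", "cx", "cy" (pixels), "R" (3x3) and "t" (3): a world point X has camera coordinates R X + t. Camera axes: x right, y down, z forward; pixel columns grow to the right and rows downward; lengths in m; the calibration is good to about 2 mm. A picture is of the moment at which its call begins. There is no depth.
- ctrl.close_job(): hands the job in, once; it reports no verdict.
The state is a dict: "clock": time; "joint_pos": joint angles; "qvel": joint speeds; "tau": joint torques, N m; "tool_pos": TCP position; "orientation": TCP orientation; "force": force on the tool from outside, world axes, zero at the start; "moment": the same for the moment, N m; "opening": finger opening in m.
Only numpy, scipy, OpenCV 4.12 (cv2) and the standard library are available. Lean on these libraries where they do the work, as an engineer would, in place of code of your own. Each camera call takes 0.05 s, during which the arm holds its last target.

## Working session

There is one attempt and no reset: what is moved stays moved. The work goes in short steps, Python scripts to look and compute and a shell command to move; the robot and the scene stay as the last step left them, time stands still between calls to the robot, and variables do not carry over. Pictures are saved under pics/ and viewed, and the job is handed in when it is done.

```bash
ls; mkdir -p pics; python3 - <<'E'
from plant import ctrl
import cv2
print(ctrl.get_obs(), ctrl.tip_extent)
for n in ["scene","side","wrist"]:
    s=ctrl.snapshot(n); cv2.imwrite(f"pics/{n}0.png",s["img"])
    print(n,s["fx"],s["fy"],s["cx"],s["cy"],s["R"],s["t"])
E
```

```text
pics
{'clock': 0.0, 'joint_pos': array([ 1.65083481e+01,  2.05906786e+01,  6.34215243e-01, -1.93139873e-02,
       -7.01347102e+01, -1.65060818e+01]), 'qvel': array([ 0.04044495,  0.02229206,  0.02688363,  0.12556318, -0.07396471,
        0.08607605]), 'tau': array([-8.00930356e-04, -5.82726967e+01,  2.93058443e+01,  6.99745238e+00,
        6.93249181e-03, -2.06530804e-04]), 'tool_pos': array([ 6.74550246e-01, -9.04523436e-06,  2.42637082e-01]), 'orientation': array([ 1.79907425e+02, -8.49815496e-03, -9.00043043e+01]), 'force': array([ 0.26209567, -0.2930546 , -0.2514867 ]), 'moment': array([ 0.04752704,  0.01218791, -0.00495067]), 'opening': 0.08743717534135938} 0.017
scene 536.5601012283352 536.5601012283352 274.093978215594 213.13651679468842 [[-0.10716455  0.99418084 -0.01096409]
 [ 0.82988597  0.08337095 -0.55166889]
 [-0.54754455 -0.06821829 -0.83399114]] [ 0.06298542 -0.37644297  1.86834322]
side 430.0731708441577 430.0731708441577 273.50494624866116 198.12378082154214 [[ 0.77730558 -0.62909076  0.00639233]
 [-0.35138836 -0.4425593  -0.82502575]
 [ 0.52184506  0.63905092 -0.56505898]] [-0.41551594  0.2864726   0.97311902]
wrist 311.64031267650165 311.64031267650165 280.9273029244885 211.92787771215183 [[-9.99997982e-01 -4.80195378e-04  1.95091951e-03]
 [ 1.48329684e-04  9.50723605e-01  3.10039682e-01]
 [-2.00366486e-03  3.10039346e-01 -9.50721615e-01]] [ 0.6733732  -0.0377906   0.39192194]
```

View pics/scene0.png

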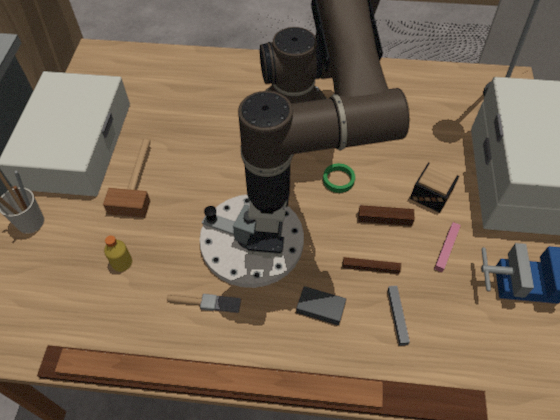

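View pics/side0.png

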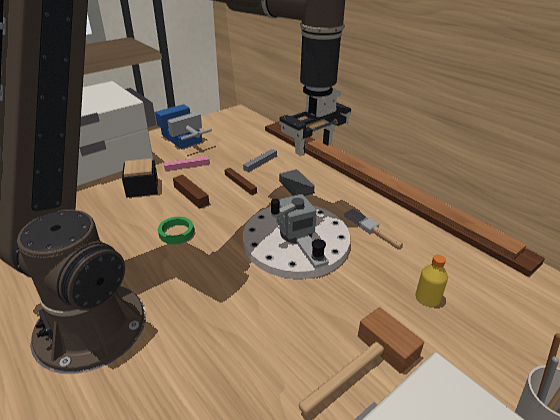

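View pics/wrist0.png

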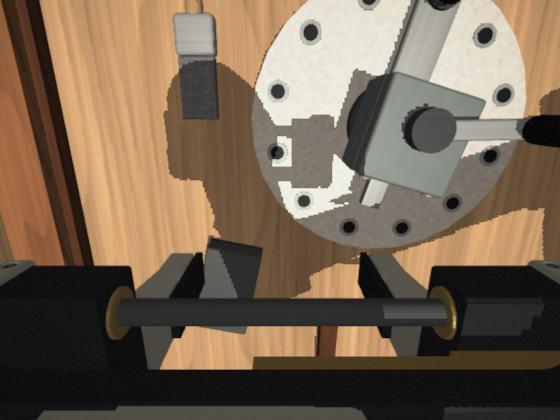

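```bash
cat > h.py <<'E'
import numpy as np, cv2
from plant import ctrl
def bp(s,u,v,z):
    R=np.array(s["R"]);t=np.array(s["t"])
    d=R.T@np.array([(u-s["cx"])/s["fx"],(v-s["cy"])/s["fy"],1]); c=-R.T@t
    return (c+d*(z-c[2])/d[2])
def pj(s,X):
    c=np.array(s["R"])@np.array(X)+np.array(s["t"])
    return np.array([s["fx"]*c[0]/c[2]+s["cx"], s["fy"]*c[1]/c[2]+s["cy"]])
def crop(s,u0,v0,u1,v1,k,name):
    im=s["img"][v0:v1,u0:u1]; cv2.imwrite("pics/"+name,cv2.resize(im,None,fx=k,fy=k,interpolation=cv2.INTER_CUBIC))
E
python3 - <<'E'
from h import *
s=ctrl.snapshot("scene"); w=ctrl.snapshot("wrist"); d=ctrl.snapshot("side")
crop(s,180,160,460,360,2.8,"s1.png"); crop(d,160,140,380,290,3.6,"d1.png")
H=[(310,33),(278,91),(277,152),(303,201),(349,227),(402,228),(453,203),(490,156),(504,95),(485,36)]
P=np.array([bp(w,*p,0.028)[:2] for p in H])
A=np.c_[2*P,np.ones(len(P))];x=np.linalg.lstsq(A,(P**2).sum(1),rcond=None)[0]
c=x[:2];print("centre",c,"r",np.sqrt(x[2]+c@c))
print(np.degrees(np.arctan2(P[:,1]-c[1],P[:,0]-c[0])))
print("slim",bp(s,371,265,.024),"stout",bp(s,386,215,.038), "knob", bp(s,210,208,.094))
E
```

```text
centre [ 0.55675015 -0.07006185] r 0.12512810507819522
[ -45.58522075  -16.12673813   13.67973327   43.80670535   74.21030264
  104.27631268  134.41790097  164.22003441 -165.75289102 -135.95298685]
slim [0.61582112 0.27440856 0.024     ] stout [0.45381528 0.31464968 0.038     ] knob [ 0.51756393 -0.18909529  0.094     ]
```

View pics/s1.png

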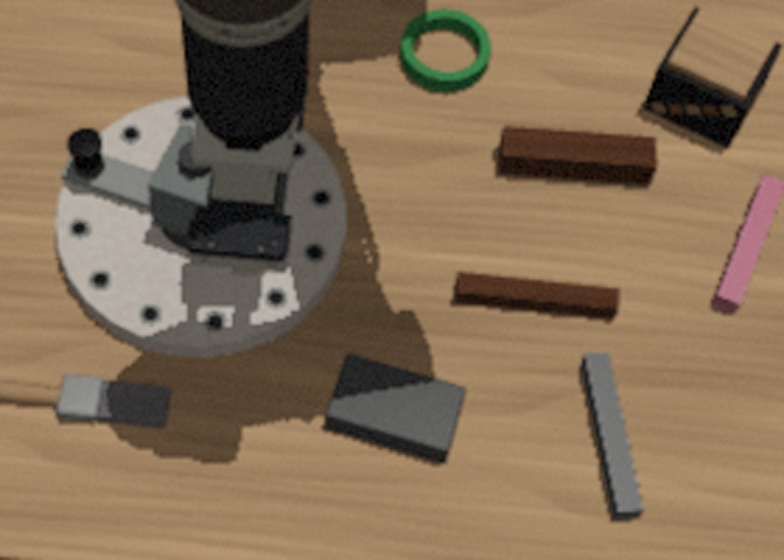

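View pics/d1.png

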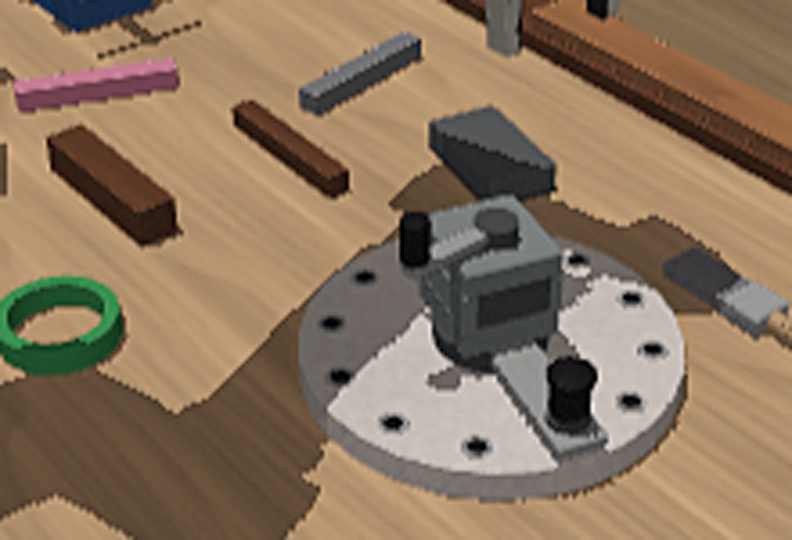

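```bash
cat >> h.py <<'E'
from scipy.spatial.transform import Rotation as Ro
C=np.array([0.5568,-0.0701]); A0=-105.9
def row(p,ya=None,R=None,p0=None,R0=None,f=1):
    """row from the current (measured) pose to p with tool pointing down, tool y at world angle ya deg"""
    o=ctrl.get_obs()
    if p0 is None: p0=o["tool_pos"]
    if R0 is None: R0=Ro.from_euler("xyz",o["orientation"],degrees=True)
    if R is None: R=Ro.from_euler("xyz",[180,0,ya+90],degrees=True)
    r=np.r_[R0.inv().apply(np.array(p)-p0),(R0.inv()*R).as_rotvec()]
    return np.round(r,4)
def pol(r,a,z): a=np.radians(a); return np.array([C[0]+r*np.cos(a),C[1]+r*np.sin(a),z])
E
python3 - <<'E'
from h import *
s=ctrl.snapshot("scene"); d=ctrl.snapshot("side")
for z in (.054,.094):
  print("knob",z,pj(s,pol(.125,A0,z)),pj(d,pol(.125,A0,z)))
for q in [(344,258),(342,266),(401,265),(400,272)]:print(bp(s,*q,.024))
for a in (184,177): print("lever top",a,pj(d,pol(.078,a,.177)),pj(d,pol(.078,a,.139)))
R=Ro.from_euler("xyz",[180,0,164.1+90],degrees=True); print(R.as_matrix())
print(row(pol(.125,A0,.14),164.1))
crop(d,285,200,345,280,8,"d2.png"); crop(s,190,190,250,250,8,"s2.png");crop(s,330,245,420,285,8,"s3.png")
E
```

```text
knob 0.054 [210.81577993 217.13815859] [317.05246316 254.17108668]
knob 0.094 [209.26894443 209.42021437] [318.07409545 242.10276914]
[0.60125527 0.19901875 0.024     ]
[0.62712376 0.19439953 0.024     ]
[0.60738542 0.35718677 0.024     ]
[0.6295768  0.35396694 0.024     ]
lever top 184 [275.68945114 200.34976118] [275.55136834 212.60544858]
lever top 177 [273.26766887 198.67191106] [273.17751798 210.89310054]
[[-2.73959219e-01 -9.61741310e-01 -1.17779342e-16]
 [-9.61741310e-01  2.73959219e-01  3.35503280e-17]
 [ 0.00000000e+00  1.22464680e-16 -1.00000000e+00]]
[ 1.903e-01  1.523e-01  1.035e-01  2.000e-04 -1.000e-04  2.775e-01]
```

View pics/d2.png

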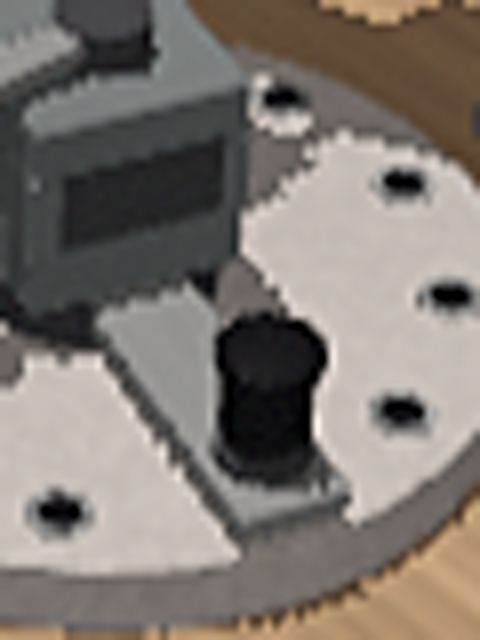

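View pics/s2.png

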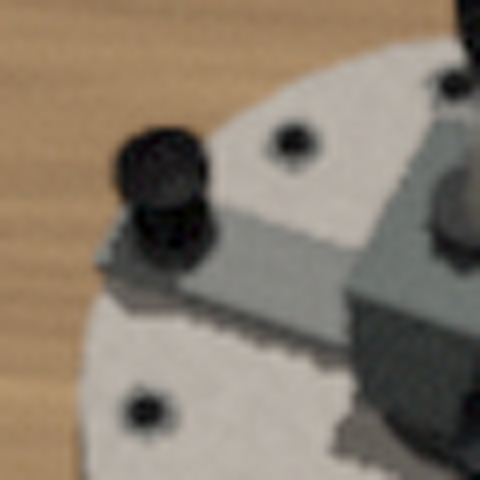

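View pics/s3.png

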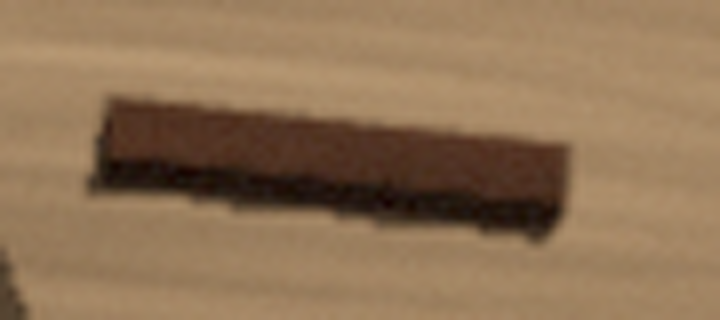

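Candidates for the bar: dark slim bar (scene 372,264), stout dark bar (386,215), pink (448,246), grey (398,315). I choose the dark slim one at (372,264). The close crop shows it brown, about 160 x 24 mm. The knob is at scene (210,211) and side (318,243).

```bash
python3 -m handwheel '[[0.0476,0.038,0,0,0,0.07],[0.095,0.076,0,0,0,0.14],[0.143,0.114,0,0,0,0.21],[0.19,0.152,0,0,0,0.2775],[0.19,0.152,0.043,0,0,0.2775],[0.19,0.152,0.043,0,0,0.2775]]' -1
python3 - <<'E'
from h import *
w=ctrl.snapshot("wrist"); cv2.imwrite("pics/w1.png",w["img"])
for z in (.054,.094): print(pj(w,pol(.125,A0,z)))
for a in (-75.9,-45.9,-135.9): print(a,pj(w,pol(.125,a,.028)))
print(row(pol(.125,A0,.072),164.1))
E
```

```text
clock: 1.15
tool_pos: [0.5207, -0.1903, 0.1985]
orientation: [179.7, -0.0, -106.0]
force: [-0.8, -0.3, 1.0]
opening: 0.0873
[277.68524152 205.07756349]
[277.46690707 218.94994801]
-75.9 [218.29176757 213.36065856]
-45.9 [179.06930156 253.18217809]
-135.9 [337.32877023 213.0504108 ]
[-1.000e-04 -4.000e-04  1.283e-01  2.100e-03 -9.000e-04 -1.000e-04]
```

View pics/w1.png

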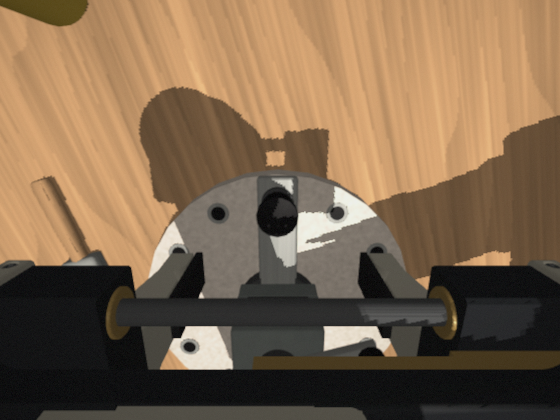

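The wrist view shows the knob at (277,214) and the neighbouring holes at (218,213) and (338,213), all as the model predicts. Descending.

```bash
python3 -m handwheel '[[0,0,0.05,0,0,0],[0,0,0.1,0,0,0],[0,0,0.126,0,0,0],[0,0,0.126,0,0,0]]' -1
python3 -m handwheel '[[0,0,0,0,0,0],[0,0,0,0,0,0],[0,0,0,0,0,0],[0,0,0,0,0,0],[0,0,0,0,0,0],[0,0,0,0,0,0]]' 1
python3 - <<'E'
from h import *
print(ctrl.get_obs()["tool_pos"],ctrl.get_obs()["force"])
# lift+arc: rows after a lift of .019
o=ctrl.get_obs()
E
```

```text
clock: 1.7
tool_pos: [0.5233, -0.1894, 0.0739]
orientation: [179.9, -0.1, -105.8]
force: [-0.6, -0.5, 0.4]
opening: 0.0875
clock: 2.45
tool_pos: [0.5231, -0.1901, 0.0746]
orientation: [-180.0, -0.0, -105.9]
force: [-0.3, -1.4, 0.7]
opening: 0.0342
[ 0.52310574 -0.1901093   0.07463005] [-0.26001771 -1.38615958  0.70409521]
```

```bash
python3 -m handwheel '[[0,0,-0.006,0,0,0],[0,0,-0.012,0,0,0],[0,0,-0.018,0,0,0],[0,0,-0.018,0,0,0]]'
python3 - <<'E'
from h import *
o=ctrl.get_obs();print(o["tool_pos"],o["force"])
w=ctrl.snapshot("wrist");cv2.imwrite("pics/w2.png",w["img"])
d=ctrl.snapshot("side");crop(d,240,160,380,280,5,"d3.png")
R0=Ro.from_euler("xyz",[180,0,-105.9],degrees=True)
for k in range(1,9):
    a=A0+30*k/8; print(list(row(pol(.125,a,0),A0+30*k/8+270,p0=pol(.125,A0,0),R0=R0)))
E
```

```text
clock: 2.95
tool_pos: [0.5227, -0.19, 0.0926]
orientation: [180.0, 0.0, -105.9]
force: [2.4, -1.8, -9.9]
opening: 0.0342
[ 0.52271683 -0.18996647  0.09264758] [ 2.38400527 -1.77944458 -9.86298296]
[np.float64(-0.0003), np.float64(-0.0082), np.float64(-0.0), np.float64(-0.0), np.float64(0.0), np.float64(-0.0654)]
[np.float64(-0.0011), np.float64(-0.0163), np.float64(-0.0), np.float64(-0.0), np.float64(0.0), np.float64(-0.1309)]
[np.float64(-0.0024), np.float64(-0.0244), np.float64(-0.0), np.float64(-0.0), np.float64(0.0), np.float64(-0.1963)]
[np.float64(-0.0043), np.float64(-0.0324), np.float64(-0.0), np.float64(-0.0), np.float64(0.0), np.float64(-0.2618)]
[np.float64(-0.0066), np.float64(-0.0402), np.float64(-0.0), np.float64(-0.0), np.float64(0.0), np.float64(-0.3272)]
[np.float64(-0.0095), np.float64(-0.0478), np.float64(-0.0), np.float64(-0.0), np.float64(0.0), np.float64(-0.3927)]
[np.float64(-0.0129), np.float64(-0.0553), np.float64(-0.0), np.float64(-0.0), np.float64(0.0), np.float64(-0.4581)]
[np.float64(-0.0167), np.float64(-0.0625), np.float64(-0.0), np.float64(-0.0), np.float64(0.0), np.float64(-0.5236)]
```

View pics/d3.png

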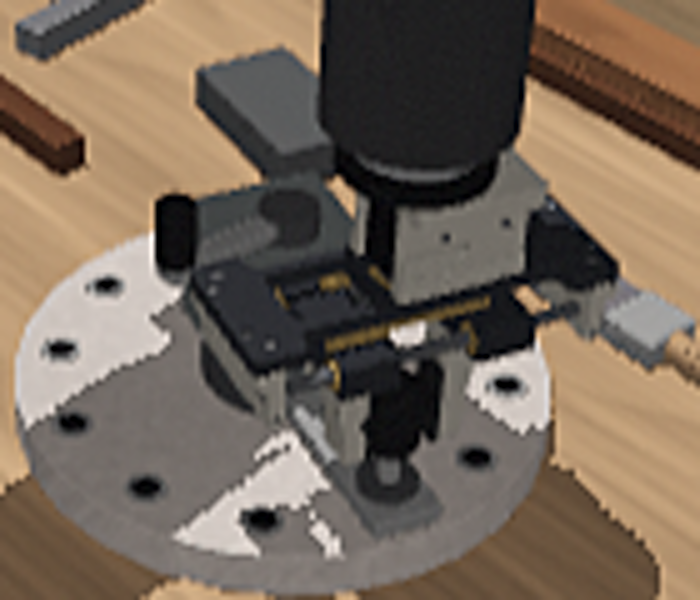

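The plunger is up: the side view shows the knob well above the arm, and the downward force is about 10 N. Swinging.

```bash
python3 -m handwheel '[[-0.0003,-0.0082,0,0,0,-0.0654],[-0.0011,-0.0163,0,0,0,-0.1309],[-0.0024,-0.0244,0,0,0,-0.1963],[-0.0043,-0.0324,0,0,0,-0.2618],[-0.0066,-0.0402,0,0,0,-0.3272],[-0.0095,-0.0478,0,0,0,-0.3927],[-0.0129,-0.0553,0,0,0,-0.4581],[-0.0167,-0.0625,0,0,0,-0.5236]]'
python3 -m handwheel '[[0,0,0,0,0,0]]'
python3 - <<'E'
from h import *
o=ctrl.get_obs();print(o["tool_pos"],o["force"],o["orientation"],pol(.125,-75.9,.09))
d=ctrl.snapshot("side");crop(d,240,160,380,280,5,"d4.png")
E
```

```text
clock: 4.05
tool_pos: [0.5867, -0.1915, 0.0917]
orientation: [179.9, 0.0, -75.8]
force: [-0.0, -3.3, -9.8]
opening: 0.0346
clock: 4.18
tool_pos: [0.5877, -0.1913, 0.0919]
orientation: [180.0, 0.0, -75.9]
force: [3.1, -2.9, -10.4]
opening: 0.0348
[ 0.58772441 -0.19125684  0.09189161] [  3.06192434  -2.8751938  -10.40478267] [ 1.79959525e+02  1.26268067e-03 -7.59254722e+01] [ 0.58725188 -0.191334    0.09      ]
```

View pics/d4.png

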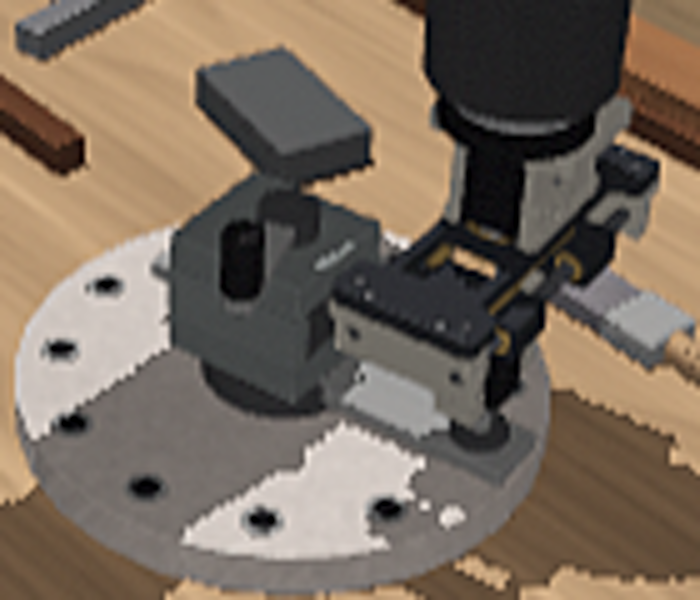

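Swung 30°. The vacated hole is visible at crop (388,508). Lowering to seat the plunger, then releasing.

```bash
python3 -m handwheel '[[0,0,0.006,0,0,0],[0,0,0.012,0,0,0],[0,0,0.018,0,0,0],[0,0,0.018,0,0,0],[0,0,0.018,0,0,0]]'
python3 -m handwheel '[[0,0,0,0,0,0],[0,0,0,0,0,0],[0,0,0,0,0,0],[0,0,0,0,0,0]]' -1
python3 -m handwheel '[[0,0,-0.05,0,0,0],[0,0,-0.11,0,0,0],[0,0,-0.135,0,0,0],[0,0,-0.135,0,0,0]]'
python3 - <<'E'
from h import *
d=ctrl.snapshot("side");crop(d,240,160,380,280,5,"d5.png")
w=ctrl.snapshot("wrist");cv2.imwrite("pics/w5.png",w["img"])
for z in (.054,.094): print(pj(w,pol(.125,-75.9,z)),pj(d,pol(.125,-75.9,z)))
print(pj(w,pol(.078,-146+0,.177)),pj(w,pol(.078,-153,.177)))
E
```

```text
clock: 4.85
tool_pos: [0.5879, -0.1912, 0.0748]
orientation: [-180.0, -0.0, -75.9]
force: [1.4, -3.5, -4.0]
opening: 0.0344
clock: 5.35
tool_pos: [0.5876, -0.1909, 0.0747]
orientation: [-180.0, 0.0, -75.9]
force: [-0.0, -0.4, -0.2]
opening: 0.0689
clock: 5.85
tool_pos: [0.5889, -0.1912, 0.2125]
orientation: [-179.7, -0.1, -75.9]
force: [-0.2, -0.9, -0.8]
opening: 0.0878
[281.01877166 200.44672093] [335.21119393 244.01872625]
[280.95972387 213.12208408] [336.57389352 232.10449626]
[383.67702031 381.01352556] [386.10478434 390.92997725]
```

View pics/d5.png

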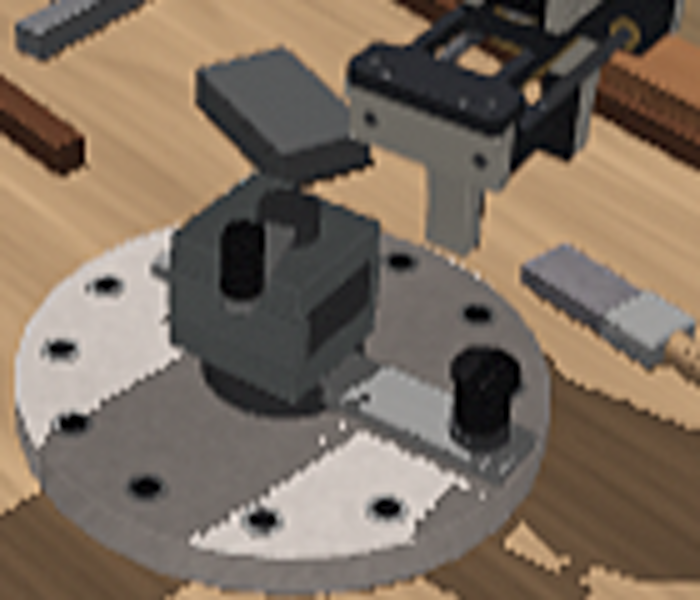

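View pics/w5.png

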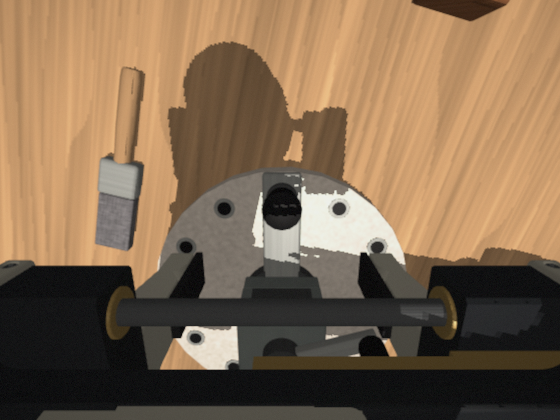

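The plunger is seated: knob at side crop (487,365), i.e. (337,233), matches the seated prediction. Now to the bar.

```bash
python3 - <<'E'
from h import *
s=ctrl.snapshot("scene")
a=bp(s,343.2,261.1,.024);b=bp(s,400.9,266.9,.024);print(a,b,np.linalg.norm(a-b),np.degrees(np.arctan2(*(b-a)[[1,0]])),(a+b)/2)
print(row([.613,.29,.24],180))
E
```

```text
[0.61134317 0.19714923 0.024     ] [0.61339602 0.35677936 0.024     ] 0.15964332879905846 89.2632170933527 [0.6123696  0.27696429 0.024     ]
[-0.4602 -0.1423 -0.0312  0.0014  0.0006  0.2459]
```

```bash
python3 -m handwheel '[[-0.057,-0.018,-0.031,0,0,0],[-0.115,-0.035,-0.031,0,0,0],[-0.172,-0.053,-0.031,0,0,0.06],[-0.23,-0.071,-0.031,0,0,0.12],[-0.287,-0.089,-0.031,0,0,0.18],[-0.345,-0.107,-0.031,0,0,0.246],[-0.402,-0.124,-0.031,0,0,0.246],[-0.46,-0.142,-0.031,0,0,0.246]]' -1
python3 -m handwheel '[[0,0,0,0,0,0],[0,0,0,0,0,0]]'
python3 - <<'E'
from h import *
w=ctrl.snapshot("wrist");cv2.imwrite("pics/w6.png",w["img"])
for y in (.197,.357): print(pj(w,[.6124,y,.024]))
E
```

```text
clock: 7.0
tool_pos: [0.6127, 0.2914, 0.2389]
orientation: [179.9, -0.1, -90.0]
force: [1.0, 0.2, -0.2]
opening: 0.0873
clock: 7.25
tool_pos: [0.6127, 0.2896, 0.2388]
orientation: [179.9, -0.1, -89.9]
force: [0.0, -0.9, 0.4]
opening: 0.0877
[280.07943585 103.43982053]
[279.99697345 240.594854  ]
```

View pics/w6.png

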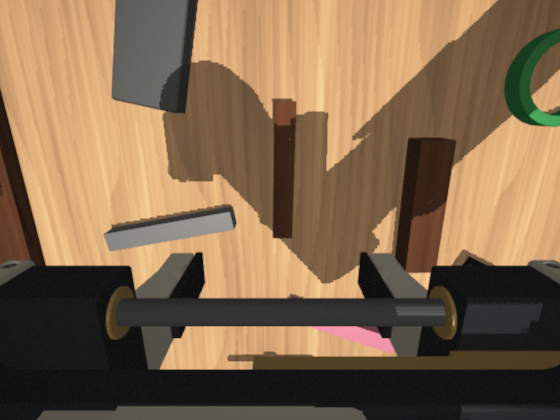

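```bash
python3 - <<'E'
from h import *
w=ctrl.snapshot("wrist");crop(w,250,85,320,250,4,"w7.png")
g=w["img"]
# rectangle of dark-red pixels
b,gg,r=[g[...,i].astype(int) for i in range(3)]
for v in (110,130,150,170,190,210,230): print(v,[tuple(g[v,u]) for u in (268,270,272,274,292,294,296,298)])
E
```

```text
110 [(np.uint8(123), np.uint8(174), np.uint8(223)), (np.uint8(127), np.uint8(179), np.uint8(226)), (np.uint8(97), np.uint8(138), np.uint8(179)), (np.uint8(49), np.uint8(72), np.uint8(103)), (np.uint8(50), np.uint8(74), np.uint8(120)), (np.uint8(51), np.uint8(75), np.uint8(121)), (np.uint8(95), np.uint8(136), np.uint8(181)), (np.uint8(121), np.uint8(170), np.uint8(220))]
130 [(np.uint8(62), np.uint8(88), np.uint8(115)), (np.uint8(64), np.uint8(92), np.uint8(119)), (np.uint8(65), np.uint8(93), np.uint8(120)), (np.uint8(39), np.uint8(57), np.uint8(77)), (np.uint8(26), np.uint8(37), np.uint8(59)), (np.uint8(26), np.uint8(39), np.uint8(59)), (np.uint8(57), np.uint8(82), np.uint8(107)), (np.uint8(64), np.uint8(90), np.uint8(117))]
150 [(np.uint8(65), np.uint8(91), np.uint8(117)), (np.uint8(65), np.uint8(92), np.uint8(120)), (np.uint8(67), np.uint8(95), np.uint8(124)), (np.uint8(34), np.uint8(51), np.uint8(72)), (np.uint8(26), np.uint8(36), np.uint8(59)), (np.uint8(31), np.uint8(45), np.uint8(65)), (np.uint8(65), np.uint8(93), np.uint8(122)), (np.uint8(68), np.uint8(97), np.uint8(125))]
170
[... 753 characters left out ...]
8), np.uint8(115)), (np.uint8(66), np.uint8(93), np.uint8(120)), (np.uint8(68), np.uint8(97), np.uint8(125)), (np.uint8(19), np.uint8(32), np.uint8(52)), (np.uint8(29), np.uint8(42), np.uint8(63)), (np.uint8(69), np.uint8(98), np.uint8(128)), (np.uint8(66), np.uint8(95), np.uint8(123)), (np.uint8(65), np.uint8(91), np.uint8(119))]
230 [(np.uint8(122), np.uint8(172), np.uint8(221)), (np.uint8(116), np.uint8(164), np.uint8(213)), (np.uint8(85), np.uint8(119), np.uint8(155)), (np.uint8(22), np.uint8(30), np.uint8(51)), (np.uint8(43), np.uint8(62), np.uint8(85)), (np.uint8(65), np.uint8(91), np.uint8(118)), (np.uint8(66), np.uint8(93), np.uint8(119)), (np.uint8(66), np.uint8(92), np.uint8(119))]
```

View pics/w7.png

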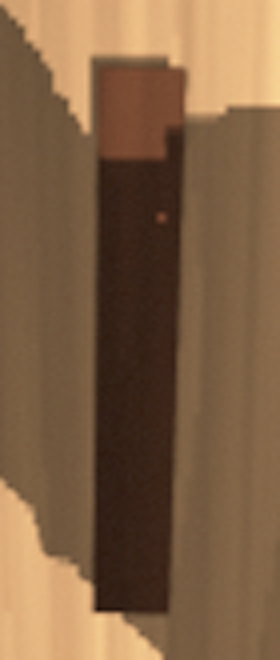

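```bash
python3 - <<'E'
from h import *
w=ctrl.snapshot("wrist")
a=bp(w,285.2,102,.024);b=bp(w,282.9,237.5,.024);print(a,b,np.linalg.norm(a-b),np.degrees(np.arctan2(*(b-a)[[1,0]])),(a+b)/2)
for q in [(98,68),(185,68),(168,610),(95,610)]: print(bp(w,250+q[0]/4,85+q[1]/4,.024))
print(ctrl.get_obs()["tool_pos"])
m=(a+b)/2; g=m+(b-a)/np.linalg.norm(b-a)*.045; g[2]=.02; print(row(g,np.degrees(np.arctan2(*(b-a)[[1,0]]))+90))
E
```

```text
[0.60745445 0.1946787  0.024     ] [0.609645   0.35252466 0.024     ] 0.1578611580986363 89.20491278307684 [0.60854972 0.27360168 0.024     ]
[0.61899131 0.19467771 0.024     ]
[0.595539   0.19467973 0.024     ]
[0.59840683 0.35253328 0.024     ]
[0.62094381 0.352516   0.024     ]
[0.61333496 0.28843427 0.24027492]
[-0.0303  0.0041  0.2203  0.0005 -0.0005  0.0128]
```

The close crop shows the slim brown bar from about (285,102) to (283,238): 158 x 23 mm, centre (0.609, 0.274), direction 89.2°. Grasping it 45 mm from its centre, at the end away from the vice.

```bash
python3 -m handwheel '[[-0.030,0.004,0.03,0,0,0.013],[-0.030,0.004,0.09,0,0,0.013],[-0.030,0.004,0.15,0,0,0.013],[-0.030,0.004,0.2,0,0,0.013],[-0.030,0.004,0.21,0,0,0.013],[-0.030,0.004,0.21,0,0,0.013]]' -1
python3 - <<'E'
from h import *
o=ctrl.get_obs();print(o["tool_pos"],o["force"])
E
```

```text
clock: 8.15
tool_pos: [0.6101, 0.3193, 0.0315]
orientation: [-180.0, -0.0, -90.8]
force: [-0.1, 1.2, 0.4]
opening: 0.0875
[0.61006181 0.31926924 0.03145594] [-0.14015411  1.21587079  0.44537457]
```

```bash
python3 -m handwheel '[[0,0,0.011,0,0,0],[0,0,0.011,0,0,0]]' -1
python3 -m handwheel '[[0,0,0,0,0,0],[0,0,0,0,0,0],[0,0,0,0,0,0],[0,0,0,0,0,0],[0,0,0,0,0,0],[0,0,0,0,0,0]]' 1
python3 -m handwheel '[[0,0,-0.04,0,0,0],[0,0,-0.09,0,0,0],[0,0,-0.13,0,0,0],[0,0,-0.13,0,0,0]]'
python3 - <<'E'
from h import *
o=ctrl.get_obs();print(o["tool_pos"],o["force"])
w=ctrl.snapshot("wrist");cv2.imwrite("pics/w8.png",w["img"])
d=ctrl.snapshot("side");cv2.imwrite("pics/d8.png",d["img"][80:320,100:400].repeat(2,0).repeat(2,1))
E
```

```text
clock: 8.4
tool_pos: [0.6096, 0.3198, 0.0204]
orientation: [-180.0, 0.1, -90.8]
force: [1.1, 0.3, 0.3]
opening: 0.0874
clock: 9.15
tool_pos: [0.6093, 0.3197, 0.0195]
orientation: [180.0, -0.0, -90.7]
force: [-0.1, 0.1, 0.2]
opening: 0.0333
clock: 9.65
tool_pos: [0.6111, 0.3209, 0.1541]
orientation: [-179.7, 0.3, -90.7]
force: [-0.4, -0.3, -0.5]
opening: 0.0006
[0.61111033 0.32093936 0.15407004] [-0.38855366 -0.33610719 -0.46266461]
```

View pics/w8.png

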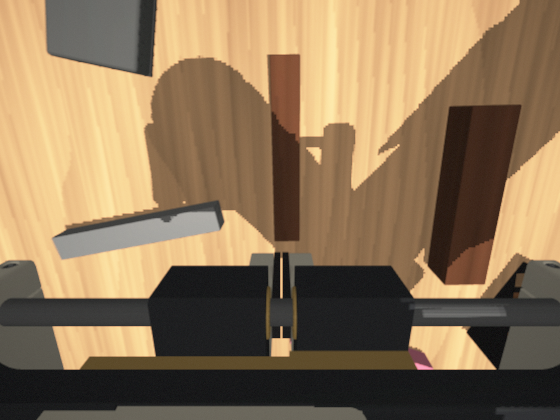

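View pics/d8.png

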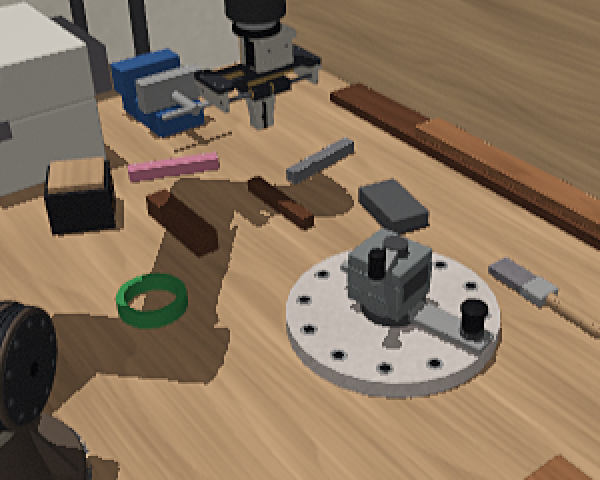

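The fingers were still closing when I lifted, and the bar stayed put: wrist (284,55)-(287,240). Retrying with a longer close.

```bash
python3 -m handwheel '[[0,0,0,0,0,0],[0,0,0,0,0,0],[0,0,0,0,0,0],[0,0,0,0,0,0]]' -1
python3 - <<'E'
from h import *
w=ctrl.snapshot("wrist");crop(w,240,40,330,250,2.8,"w9.png")
a=bp(w,284.5,55,.024);b=bp(w,287,240,.024);print(a,b,np.linalg.norm(a-b),np.degrees(np.arctan2(*(b-a)[[1,0]])),(a+b)/2)
m=(a+b)/2; g=m+(b-a)/np.linalg.norm(b-a)*.045; g[2]=.02; print(row(g,np.degrees(np.arctan2(*(b-a)[[1,0]]))+90),ctrl.get_obs()["tool_pos"])
E
```

```text
clock: 10.25
tool_pos: [0.6093, 0.3196, 0.1492]
orientation: [180.0, -0.0, -90.7]
force: [0.3, 0.0, 0.5]
opening: 0.0352
[0.60412059 0.19391422 0.024     ] [0.60316456 0.34822937 0.024     ] 0.15431811263620793 90.35496300795275 [0.60364257 0.27107179 0.024     ]
[ 0.0036  0.0058  0.1293  0.0003 -0.0003 -0.0191] [0.60927266 0.31962203 0.1492772 ]
```

View pics/w9.png

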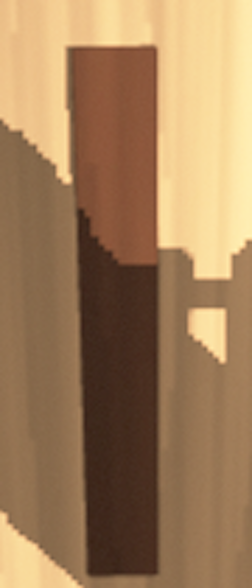

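```bash
python3 - <<'E'
from h import *
w=ctrl.snapshot("wrist")
a=bp(w,281.1,56.6,.024);b=bp(w,283.9,244.6,.024);print(a,b,np.linalg.norm(a-b),np.degrees(np.arctan2(*(b-a)[[1,0]])),(a+b)/2)
m=(a+b)/2; g=m+(b-a)/np.linalg.norm(b-a)*.045; g[2]=.02; print(row(g,np.degrees(np.arctan2(*(b-a)[[1,0]]))+90),ctrl.get_obs()["tool_pos"])
E
python3 -m handwheel '[[0,0.003,0,0,0,0],[0,0.003,0.03,0,0,0],[0,0.003,0.07,0,0,0],[0,0.003,0.11,0,0,0],[0,0.003,0.129,0,0,0],[0,0.003,0.129,0,0,0]]' -1
python3 -m handwheel '[[0,0,0,0,0,0],[0,0,0,0,0,0],[0,0,0,0,0,0],[0,0,0,0,0,0],[0,0,0,0,0,0],[0,0,0,0,0,0],[0,0,0,0,0,0],[0,0,0,0,0,0]]' 1
python3 -m handwheel '[[0,0,0,0,0,0],[0,0,0,0,0,0]]'
```

```text
[0.60679553 0.19502314 0.024     ] [0.60611342 0.35291975 0.024     ] 0.1578980838359373 90.24751772626574 [0.60645447 0.27397145 0.024     ]
[ 7.000e-04  3.000e-03  1.294e-01  2.000e-04 -1.000e-04 -1.720e-02] [0.60929534 0.31965095 0.14940677]
clock: 11.1
tool_pos: [0.6062, 0.3197, 0.0201]
orientation: [180.0, -0.1, -90.7]
force: [0.6, 0.3, -0.2]
opening: 0.0875
clock: 12.1
tool_pos: [0.6063, 0.3197, 0.0205]
orientation: [180.0, -0.0, -90.7]
force: [0.3, 0.2, -1.2]
opening: 0.0237
clock: 12.35
tool_pos: [0.6063, 0.3197, 0.0205]
orientation: [-180.0, 0.0, -90.7]
force: [-0.4, -0.0, -0.8]
opening: 0.0239
```

Gripped: the opening of 23.9 mm matches the bar. Lifting and staging in front of the mouth.

```bash
python3 -m handwheel '[[0,0,-0.03,0,0,0],[0,0,-0.08,0,0,0],[0,0,-0.12,0,0,0],[0,0,-0.12,0,0,0]]'
python3 - <<'E'
from h import *
o=ctrl.get_obs();print(o["opening"],o["tool_pos"]);print(row(pol(.230,104.1,.13),194.1))
E
```

```text
clock: 12.85
tool_pos: [0.6081, 0.321, 0.1449]
orientation: [-179.7, 0.3, -90.7]
force: [-0.4, -0.3, -0.5]
opening: 0.0239
0.02392401032859377 [0.60805364 0.32097144 0.14490941]
[ 0.1694  0.1053  0.0136 -0.0061  0.0037 -0.2586]
```

```bash
python3 -m handwheel '[[0.04,0.025,0,0,0,-0.06],[0.085,0.053,0,0,0,-0.13],[0.127,0.079,0,0,0,-0.195],[0.169,0.105,0.01,0,0,-0.259],[0.169,0.105,0.01,0,0,-0.259],[0.169,0.105,0.01,0,0,-0.259]]'
python3 - <<'E'
from h import *
w=ctrl.snapshot("wrist");cv2.imwrite("pics/w10.png",w["img"])
d=ctrl.snapshot("side");crop(d,180,140,380,290,4,"d10.png")
o=ctrl.get_obs();print(o["opening"],o["tool_pos"]);print(row(pol(.230,104.1,.0925),194.1))
for r,z in ((.050,.07),(.085,.07),(.05,.122)): print(pj(w,pol(r,104.1,z)),pj(d,pol(r,104.1,z)))
# predicted bar inner end bottom now
p=o["tool_pos"];Rm=Ro.from_euler("xyz",o["orientation"],degrees=True).as_matrix()
for dx in (.125,-.035):
  q=p+Rm[:,0]*dx; 
  for dz in (.0035,-.0205): print(dx,dz,pj(w,q+[0,0,dz]),pj(d,q+[0,0,dz]))
E
```

```text
clock: 13.6
tool_pos: [0.4993, 0.1521, 0.1305]
orientation: [-180.0, -0.0, -75.9]
force: [0.1, 0.3, -0.4]
opening: 0.0236
0.023696546667230638 [0.49971513 0.15281566 0.13044913]
[ 0.0001 -0.0011  0.0379 -0.0002  0.0001  0.0001]
[276.09322039 -81.41093992] [281.31346839 214.88071801]
[276.40229069  -2.7880668 ] [271.34859363 210.40863333]
[ 274.0041165  -165.90325117] [281.63051341 199.59156969]
0.125 0.0035 [277.1281485    0.84188982] [265.43211641 189.3696767 ]
0.125 -0.0205 [277.72871903  18.57976059] [265.46812991 196.51826375]
-0.035 0.0035 [278.30673976 346.40741504] [222.71505702 171.33842941]
-0.035 -0.0205 [278.60936943 318.09032741] [223.19910241 178.23920263]
```

View pics/w10.png

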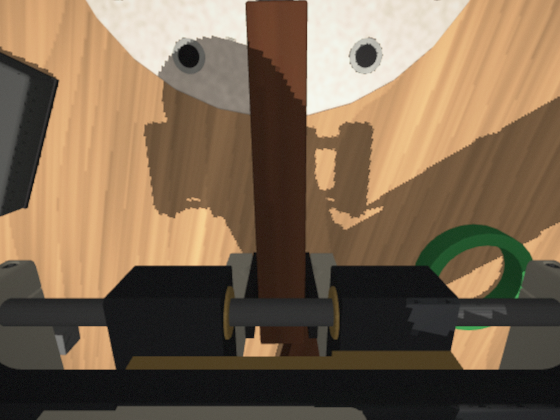

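View pics/d10.png

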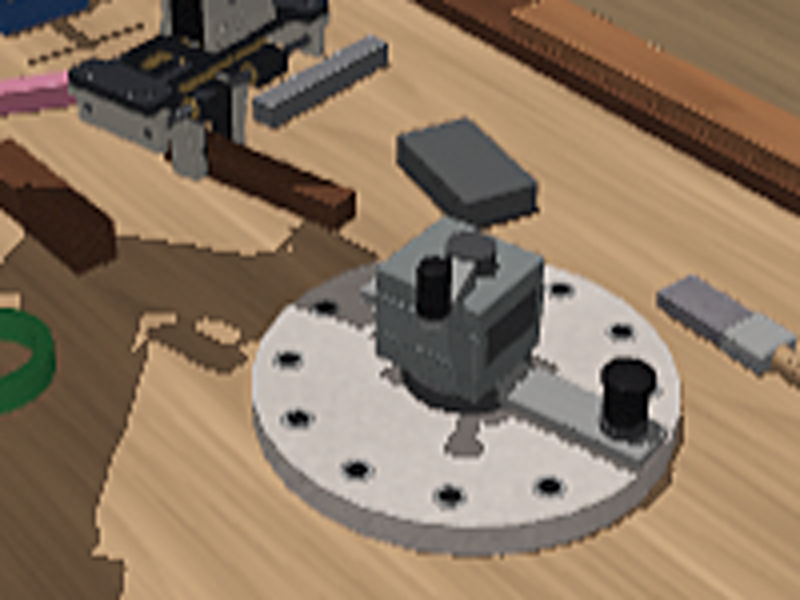

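The bar is held level; its inner end is at side (265,193), as predicted. Lowering, then approaching the mouth.

```bash
python3 -m handwheel '[[0,0,0.015,0,0,0],[0,0,0.03,0,0,0],[0,-0.0005,0.038,0,0,0],[0.01,-0.0005,0.038,0,0,0],[0.02,-0.0005,0.038,0,0,0],[0.03,-0.0005,0.038,0,0,0],[0.04,-0.0005,0.038,0,0,0],[0.04,-0.0005,0.038,0,0,0]]'
python3 - <<'E'
from h import *
w=ctrl.snapshot("wrist");cv2.imwrite("pics/w11.png",w["img"])
d=ctrl.snapshot("side");crop(d,210,140,350,260,5,"d11.png")
s=ctrl.snapshot("scene");crop(s,190,160,330,280,5,"s11.png")
o=ctrl.get_obs();print(o["force"],o["tool_pos"]);print(row(pol(.190,104.1,.0925),194.1))
E
```

```text
clock: 14.7
tool_pos: [0.5096, 0.1126, 0.0928]
orientation: [-180.0, 0.0, -76.0]
force: [-0.0, 0.2, -1.1]
opening: 0.0237
[ 0.47840442 -0.16267932 -0.40388682] [0.50942871 0.11340805 0.09266449]
[-0.0005 -0.0012  0.0002 -0.0002  0.0001 -0.0002]
```

View pics/w11.png

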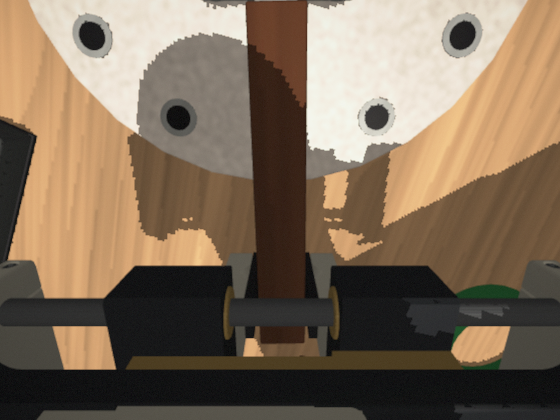

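View pics/d11.png

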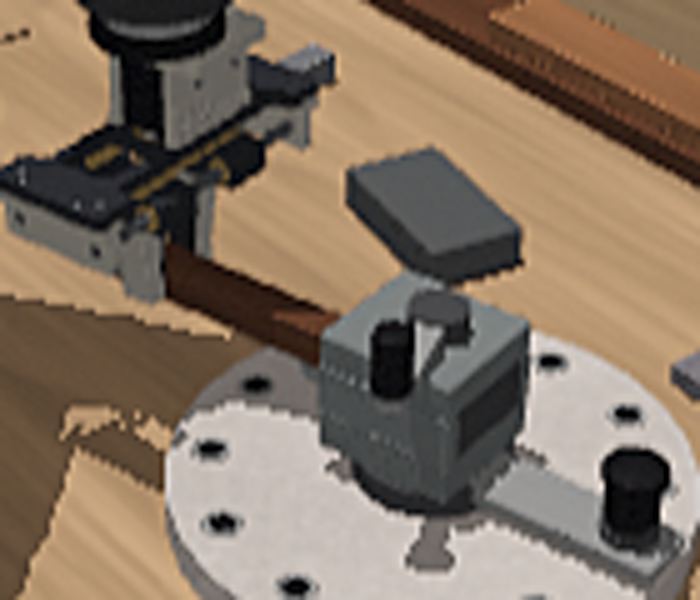

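View pics/s11.png

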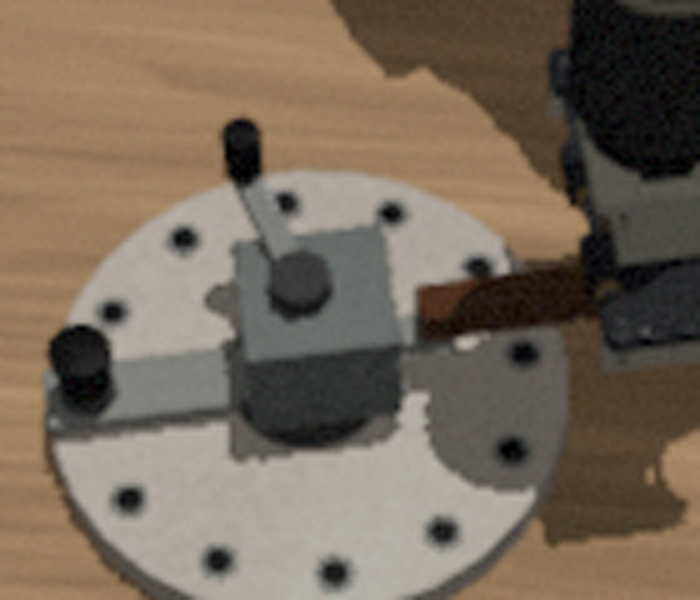

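The scene view shows the bar lined up with the mouth (its end at crop (420,310)) and no force. Feeding.

```bash
python3 -m handwheel '[[0.005,-0.001,0,0,0,0],[0.013,-0.001,0,0,0,0],[0.021,-0.001,0,0,0,0],[0.029,-0.001,0,0,0,0],[0.037,-0.001,0,0,0,0],[0.045,-0.001,0,0,0,0]]'
python3 -m handwheel '[[0.006,0,0,0,0,0],[0.012,0,0,0,0,0],[0.018,0,0,0,0,0],[0.024,0,0,0,0,0],[0.028,0,0,0,0,0],[0.028,0,0,0,0,0]]'
python3 - <<'E'
from h import *
o=ctrl.get_obs();print(o["force"],o["tool_pos"]);print(row(pol(.105,104.1,.0925),194.1))
E
```

```text
clock: 15.6
tool_pos: [0.5214, 0.0694, 0.0925]
orientation: [180.0, -0.0, -75.9]
force: [0.9, 0.8, -0.0]
opening: 0.0243
clock: 16.35
tool_pos: [0.5282, 0.0426, 0.0925]
orientation: [180.0, 0.0, -75.9]
force: [-0.3, 0.8, -0.9]
opening: 0.0236
[-0.28421813  0.78045484 -0.9192533 ] [0.52818162 0.04257697 0.092549  ]
[ 0.0113 -0.0003  0.      0.      0.     -0.0004]
```

```bash
python3 -m handwheel '[[0.003,0,0.001,0,0,0],[0.006,0,0.001,0,0,0],[0.008,0,0.001,0,0,0],[0.009,0,0.001,0,0,0]]'
python3 -m handwheel '[[0.001,0,0,0,0,0],[0.002,0,0,0,0,0],[0.002,0,0,0,0,0]]'
```

```text
clock: 16.85
tool_pos: [0.5304, 0.034, 0.0916]
orientation: [180.0, -0.0, -75.9]
force: [0.5, -0.7, -1.0]
opening: 0.0239
clock: 17.23
tool_pos: [0.5308, 0.0321, 0.0916]
orientation: [-180.0, -0.0, -75.9]
force: [-0.5, -0.1, -0.2]
opening: 0.0238
```

```bash
python3 -m handwheel '[[0.001,0,0,0,0,0],[0.001,0,0,0,0,0],[0.002,0,0,0,0,0],[0.002,0,0,0,0,0]]'
```

```text
clock: 17.73
tool_pos: [0.5315, 0.0315, 0.0916]
orientation: [-179.9, 0.1, -75.9]
force: [-1.8, 9.6, -0.1]
opening: 0.0239
```

```bash
python3 - <<'E'
from h import *
o=ctrl.get_obs();print(o["force"],o["tool_pos"],row(pol(.105,104.1,.0925),194.1))
d=ctrl.snapshot("side");crop(d,210,140,350,260,5,"d12.png")
s=ctrl.snapshot("scene");crop(s,190,160,330,280,5,"s12.png")
E
```

```text
[-1.79905622  9.62261244 -0.05293851] [0.53150364 0.03153056 0.09161524] [-0.0003  0.0002 -0.0009 -0.0012  0.0016 -0.0001]
```

View pics/s12.png

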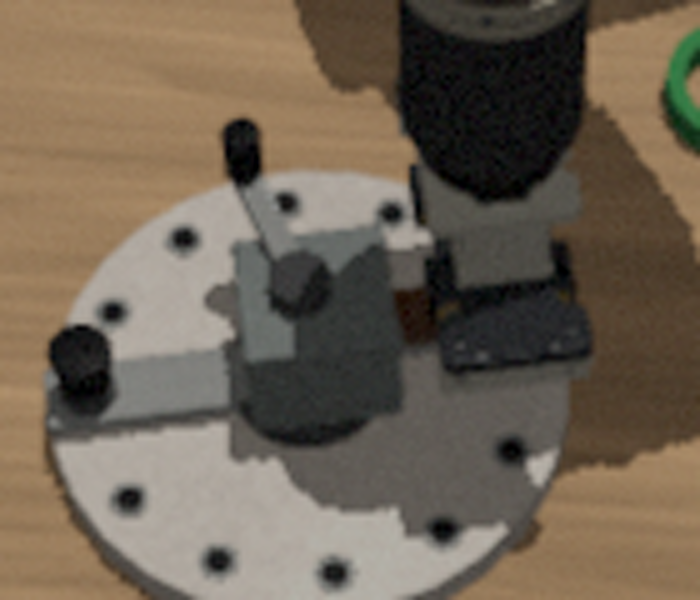

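Contact at 9.6 N with the grip point exactly at the expected depth. Lowering onto the floor and releasing.

```bash
python3 -m handwheel '[[-0.001,0,0.001,0,0,0],[-0.001,0,0.002,0,0,0],[-0.001,0,0.002,0,0,0]]'
python3 -m handwheel '[[0,0,0,0,0,0],[0,0,0,0,0,0],[0,0,0,0,0,0],[0,0,0,0,0,0],[0,0,0,0,0,0],[0,0,0,0,0,0]]' -1
python3 -m handwheel '[[0,0,-0.04,0,0,0],[-0.01,0,-0.09,0,0,0],[-0.03,0,-0.14,0,0,0],[-0.03,0,-0.14,0,0,0],[-0.03,0,-0.14,0,0,0]]'
python3 - <<'E'
from h import *
w=ctrl.snapshot("wrist");cv2.imwrite("pics/w13.png",w["img"])
d=ctrl.snapshot("side");crop(d,210,140,350,260,5,"d13.png")
s=ctrl.snapshot("scene");crop(s,190,160,330,280,5,"s13.png")
o=ctrl.get_obs();print(o["tool_pos"])
for r in (.05,.14): print(pj(w,pol(r,104.1,.094)))
for z in (.139,.177):
  for a in (-146,-150,-153): print(z,a,pj(s,pol(.078,a,z)),pj(d,pol(.078,a,z)))
E
```

```text
clock: 18.2
tool_pos: [0.5315, 0.0316, 0.0904]
orientation: [-179.9, 0.0, -75.9]
force: [-3.4, 5.4, 6.8]
opening: 0.0235
clock: 18.95
tool_pos: [0.5311, 0.0312, 0.0895]
orientation: [-180.0, -0.0, -75.9]
force: [0.4, 0.1, -0.2]
opening: 0.0785
clock: 19.58
tool_pos: [0.5234, 0.0604, 0.2294]
orientation: [-180.0, 0.0, -75.9]
force: [0.4, 0.6, -0.6]
opening: 0.0877
[0.52314187 0.05983609 0.22830548]
[279.19572745 110.61752094]
[279.28353903 212.27785643]
0.139 -146 [236.54066613 193.63171502] [289.23326817 217.7352169 ]
0.139 -150 [238.33445821 192.92563002] [287.16288678 217.29906517]
0.139 -153 [239.71161015 192.46307863] [285.64660338 216.91710657]
0.177 -146 [235.57174292 185.49866308] [289.65151397 205.38042599]
0.177 -150 [237.40530378 184.78429823] [287.5385707  204.95229096]
0.177 -153 [238.81284921 184.31629471] [285.99111896 204.57746451]
```

View pics/w13.png

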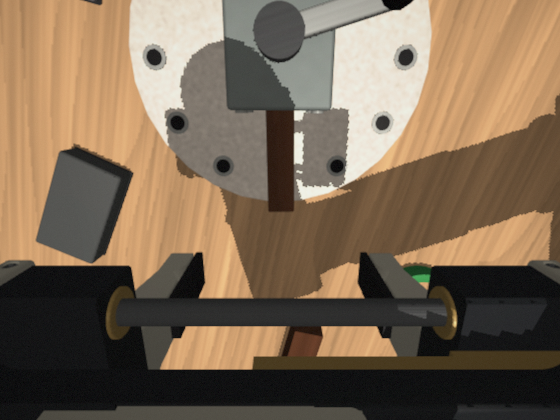

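View pics/d13.png

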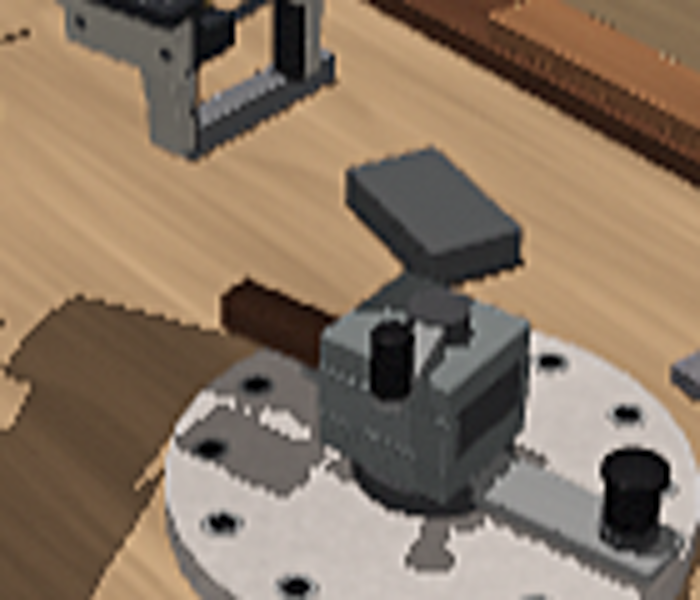

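View pics/s13.png

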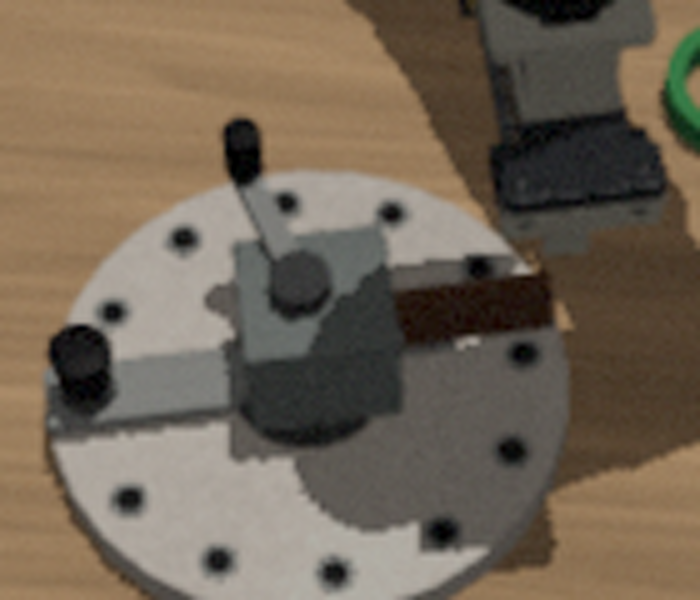

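The bar is in: its outer end at wrist (281,211) against a predicted (279,212), and straight. The lever handle top is at side (288,205.6) and scene (238,186), which puts it at about -150°, so lever ≈ 0.07. Moving over it.

```bash
python3 - <<'E'
from h import *
print(ctrl.get_obs()["joint_pos"]); print(row(pol(.078,-150,.228),210))
E
```

```text
[ 2.78776881e+01  7.26101385e+00 -1.91466599e+01 -1.38675866e-02
 -6.37242265e+01 -1.37906506e+01]
[ 0.1556  0.074   0.0005  0.0023 -0.     -0.2778]
```

```bash
python3 -m handwheel '[[0.05,0.024,0,0,0,-0.09],[0.1,0.048,0,0,0,-0.18],[0.1556,0.074,0,0,0,-0.278],[0.1556,0.074,0,0,0,-0.278],[0.1556,0.074,0,0,0,-0.278],[0.1556,0.074,0,0,0,-0.278]]' 0
python3 - <<'E'
from h import *
w=ctrl.snapshot("wrist");cv2.imwrite("pics/w14.png",w["img"])
for a in (-146,-150,-153): print(pj(w,pol(.078,a,.177)))
print(pj(w,pol(0,0,.14)))
o=ctrl.get_obs();print(o["tool_pos"],o["orientation"],row(pol(.078,-150,.158),210))
E
```

```text
clock: 20.48
tool_pos: [0.4901, -0.1079, 0.2292]
orientation: [180.0, 0.0, -59.9]
force: [-0.2, 0.6, 0.0]
opening: 0.0443
[281.09183917 234.69658077]
[281.36065916 242.22170883]
[281.18992385 247.78775377]
[181.67336877 223.07838205]
[ 0.49014172 -0.10773796  0.22925043] [ 1.79972717e+02  1.30334146e-02 -5.99093864e+01] [0.0007 0.0014 0.0713 0.0005 0.0002 0.0016]
```

View pics/w14.png

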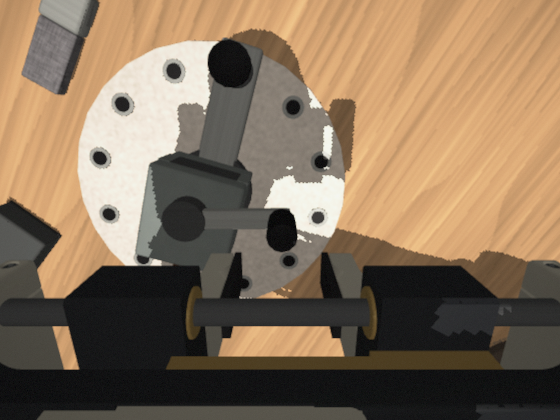

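```bash
python3 - <<'E'
from h import *
w=ctrl.snapshot("wrist");crop(w,240,180,330,270,6,"w15.png")
g=cv2.convertScaleAbs(cv2.imread("pics/w15.png"),alpha=3,beta=20)
for a,col in ((-146,(0,255,0)),(-150,(0,0,255))):
  for z in (.177,.139):
    pts=[]
    for t in np.linspace(0,2*np.pi,40):
        q=pj(w,pol(.078,a,z)+.011*np.array([np.cos(t),np.sin(t),0])); pts.append([(q[0]-240)*6,(q[1]-180)*6])
    cv2.polylines(g,[np.int32(pts)],True,col,1)
cv2.imwrite("pics/w16.png",g)
E
```

```text
(no output)
```

View pics/w16.png

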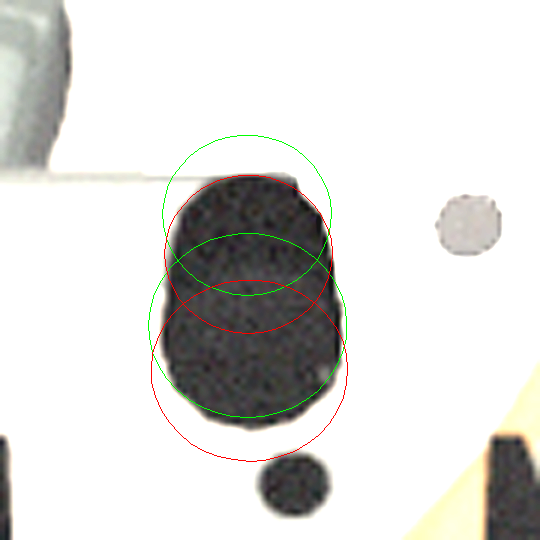

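The overlay puts the handle base at -150°. Descending and gripping the handle.

```bash
python3 -m handwheel '[[0.001,0.001,0.03,0,0,0],[0.001,0.001,0.055,0,0,0],[0.001,0.001,0.07,0,0,0],[0.001,0.001,0.07,0,0,0]]' 0
python3 -m handwheel '[[0,0,0,0,0,0],[0,0,0,0,0,0],[0,0,0,0,0,0],[0,0,0,0,0,0],[0,0,0,0,0,0]]' 1
python3 - <<'E'
from h import *
o=ctrl.get_obs();print(o["tool_pos"],o["force"],o["joint_pos"])
R0=Ro.from_euler("xyz",[180,0,-60],degrees=True)
for k in range(1,9):
    a=-150-57*k/8; print(*row(pol(.078,a,0),210-57*k/8,p0=pol(.078,-150,0),R0=R0))
E
```

```text
clock: 21.08
tool_pos: [0.4892, -0.1096, 0.1588]
orientation: [179.9, 0.0, -59.9]
force: [0.4, -0.7, 0.1]
opening: 0.0434
clock: 21.7
tool_pos: [0.4906, -0.1097, 0.1602]
orientation: [-179.9, -0.0, -59.9]
force: [3.3, 4.7, 2.5]
opening: 0.0215
[ 0.49057235 -0.10968266  0.16023696] [3.33030679 4.69314194 2.49445197] [ 9.82854958e+00  8.48659303e+00 -2.75204084e+01  2.70803462e-03
 -5.38606309e+01  2.02209063e+01]
-0.0097 -0.0006 -0.0 -0.0 -0.0 0.1244
-0.0192 -0.0024 -0.0 -0.0 -0.0 0.2487
-0.0284 -0.0054 -0.0 -0.0 -0.0 0.3731
-0.0372 -0.0095 -0.0 -0.0 -0.0 0.4974
-0.0454 -0.0146 -0.0 -0.0 -0.0 0.6218
-0.0529 -0.0207 -0.0 -0.0 -0.0 0.7461
-0.0596 -0.0277 -0.0 -0.0 -0.0 0.8705
-0.0654 -0.0355 -0.0 -0.0 -0.0 0.9948
```

```bash
python3 -m handwheel '[[-0.0097,-0.0006,0,0,0,0.124],[-0.0192,-0.0024,0,0,0,0.249],[-0.0284,-0.0054,0,0,0,0.373],[-0.0372,-0.0095,0,0,0,0.497],[-0.0454,-0.0146,0,0,0,0.622],[-0.0529,-0.0207,0,0,0,0.746],[-0.0596,-0.0277,0,0,0,0.871],[-0.0654,-0.0355,0,0,0,0.995]]'
python3 -m handwheel '[[0,0,0,0,0,0],[0,0,0,0,0,0]]'
python3 - <<'E'
from h import *
o=ctrl.get_obs();p=o["tool_pos"][:2]-C;print(o["tool_pos"],o["force"],np.hypot(*p),np.degrees(np.arctan2(p[1],p[0])))
s=ctrl.snapshot("scene");crop(s,190,160,330,280,5,"s17.png")
E
```

```text
clock: 22.7
tool_pos: [0.4876, -0.0359, 0.1602]
orientation: [-180.0, -0.0, -117.2]
force: [0.1, -0.6, 5.7]
opening: 0.0215
clock: 22.95
tool_pos: [0.4878, -0.0355, 0.1602]
orientation: [-180.0, 0.0, -116.9]
force: [-0.4, 4.0, 5.0]
opening: 0.0218
[ 0.48777384 -0.03545273  0.16023197] [-0.3961482   4.01555941  4.95298599] 0.07723369881520038 153.3459121782121
```

View pics/s17.png

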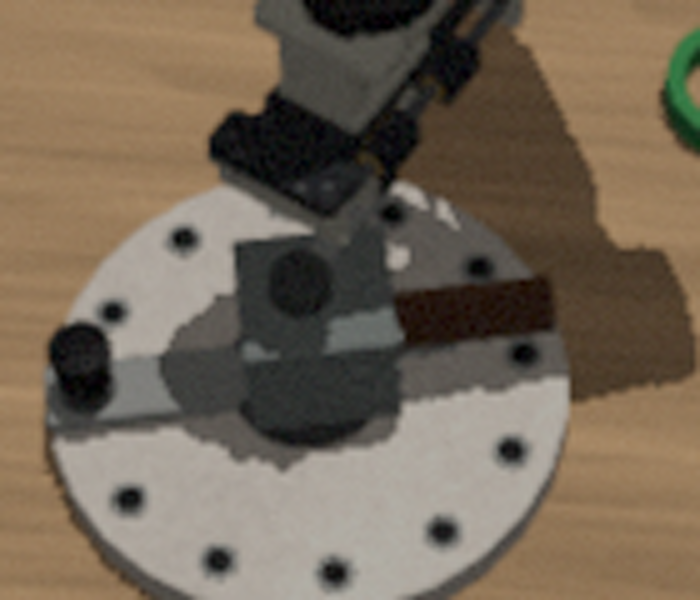

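At 153°, nominally fully closed (154.1°). Pushing a bit further to confirm the end stop.

```bash
python3 -m handwheel '[[-0.0015,0,0,0,0,0.01],[-0.003,0,0,0,0,0.02],[-0.003,0,0,0,0,0.02],[-0.003,0,0,0,0,0.02]]'
python3 - <<'E'
from h import *
o=ctrl.get_obs();p=o["tool_pos"][:2]-C;print(o["tool_pos"],o["force"],np.hypot(*p),np.degrees(np.arctan2(p[1],p[0])))
E
```

```text
clock: 23.5
tool_pos: [0.4882, -0.0345, 0.1602]
orientation: [-180.0, -0.2, -118.1]
force: [-1.6, -4.6, 7.4]
opening: 0.0213
[ 0.48820126 -0.03446557  0.1602052 ] [-1.62934769 -4.55814567  7.44804257] 0.0773020069826307 152.54984102073703
```

At the stop: 3 mm commanded gave about 1 mm of motion, with the resisting force rising. Releasing and retreating.

```bash
python3 -m handwheel '[[0.003,0,-0.001,0,0,-0.02],[0.003,0,-0.001,0,0,-0.02]]'
python3 -m handwheel '[[0,0,0,0,0,0],[0,0,0,0,0,0],[0,0,0,0,0,0],[0,0,0,0,0,0]]' 0
python3 -m handwheel '[[0,0,-0.03,0,0,0],[0,0,-0.08,0,0,0],[0,0.03,-0.12,0,0,0],[0,0.06,-0.13,0,0,0],[0,0.06,-0.13,0,0,0]]'
python3 - <<'E'
from h import *
w=ctrl.snapshot("wrist");cv2.imwrite("pics/w18.png",w["img"])
d=ctrl.snapshot("side");crop(d,210,140,350,260,5,"d18.png")
s=ctrl.snapshot("scene");cv2.imwrite("pics/s18.png",s["img"]);crop(s,190,160,330,280,5,"s19.png")
print(pj(w,pol(.140,104.1,.094)),pj(d,pol(.14,104.1,.094)),pj(w,pol(.078,154.1,.139)),pj(w,pol(.078,160,.139)),pj(w,pol(.078,154.1,.168)))
E
```

```text
clock: 23.75
tool_pos: [0.4876, -0.0358, 0.1604]
orientation: [-180.0, 0.0, -116.9]
force: [3.8, -0.9, -3.7]
opening: 0.0211
clock: 24.25
tool_pos: [0.4873, -0.0356, 0.1605]
orientation: [180.0, -0.0, -117.0]
force: [-0.5, -0.1, 0.4]
opening: 0.0435
clock: 24.88
tool_pos: [0.4332, -0.0078, 0.2921]
orientation: [-179.9, 0.2, -116.9]
force: [-0.6, -0.5, -0.4]
opening: 0.0433
[242.76218957 274.49090773] [256.10959524 196.7944251 ] [219.06163433 200.62518135] [217.98490257 192.69461274] [212.8684046  209.68615793]
```

View pics/w18.png

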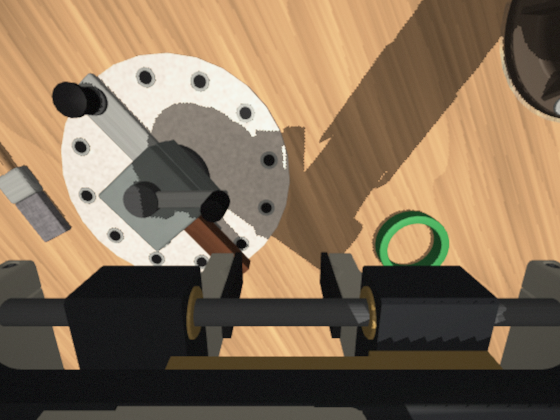

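View pics/d18.png

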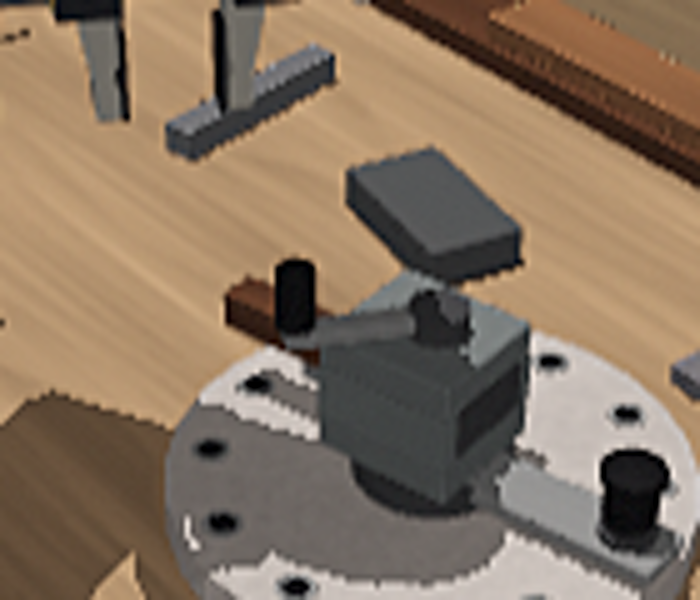

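View pics/s18.png

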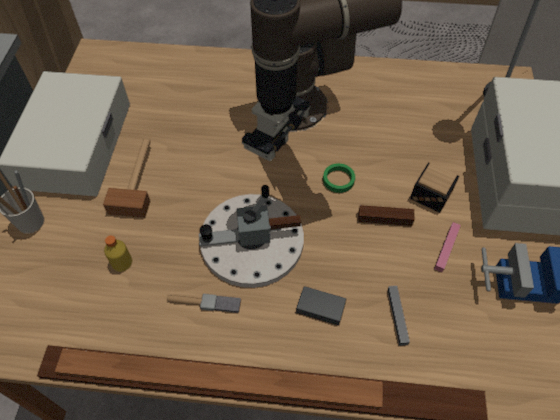

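View pics/s19.png

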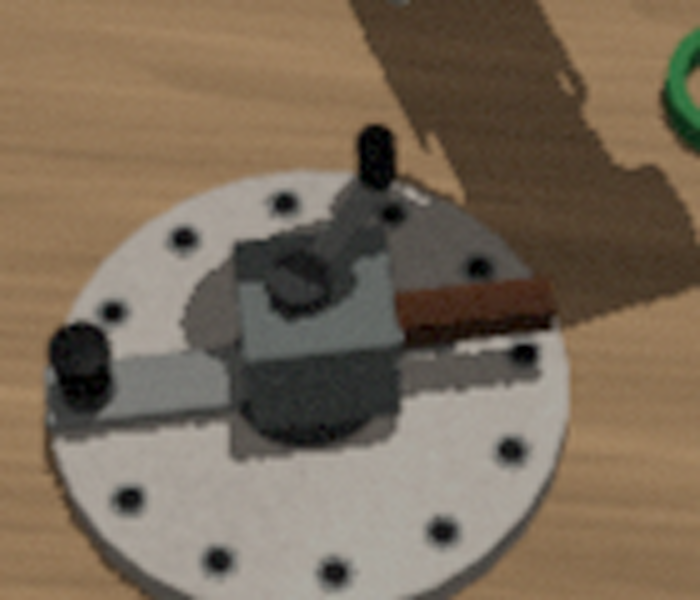

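```bash
python3 - <<'E'
from h import *
d=ctrl.snapshot("side");s=ctrl.snapshot("scene")
for a in (146,150,154,158,162): print(a,pj(d,pol(.078,a,.177)),pj(d,pol(.078,a,.139)),pj(s,pol(.078,a,.177)),pj(s,pol(.078,a,.139)))
E
```

```text
146 [267.63732276 190.09912751] [267.65629428 202.1360439 ] [267.4386143  188.07102593] [267.7312338  196.18176921]
150 [267.87055815 191.25290807] [267.8851726  203.31536678] [265.86853482 187.07875803] [266.19425147 195.20031722]
154 [268.25212074 192.4039719 ] [268.25951366 204.49168665] [264.21884532 186.18072997] [264.5793103  194.31198466]
158 [268.78185671 193.54645354] [268.77913383 205.65901172] [262.49727022 185.38065852] [262.89397858 193.52046238]
162 [269.45880633 194.67439508] [269.44306042 206.8112596 ] [260.71177854 184.68182883] [261.14606634 192.82901362]
```

Both views put the handle at about 154°, the closed position. The knob and bar are unchanged and the bystanders are in place. Handing in.

```bash
python3 - <<'E'
from plant import ctrl
print(ctrl.get_obs()["force"]); print(ctrl.close_job())
E
```

```text
[-0.93916918 -0.34407254 -0.56874428]
the job is handed in; nothing more can be done
None
```

The vice is locked one hole anticlockwise, the slim bar is in the collet against the depth stop, and the lever is all the way over. I handed the job in after about 25 s on the clock; no verdict is reported.

- **Plunger and swivel:** I lifted the plunger about 18 mm, swung the vice 30° and seated it. In the side and scene pictures the knob is at the seated position over the next hole.
- **Bar:** My first grasp closed on nothing because I lifted before the fingers had shut. The bar had not been moved, and the second grasp held. The bar met the depth stop with about 10 N where I expected it. After release its outer end was within about 2 mm of the prediction, and it lay straight.
- **Lever:** I swung the handle to its end stop. The scene and side pictures both put it at about 154°, which is closed (about 1.05 rad).
- **Last checks:** The last scene picture shows the other bench things where they started. The gripper was clear of everything. The pictures sat 1–2 pixels off my model throughout, within calibration error; no other check failed or disagreed.

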